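Fit the label holder behind the bottle carrier's lip and hold it pressed home

ROBOT

A 6-joint arm with a two-finger parallel gripper is mounted at the origin on the work surface. World frame = base frame: x ahead of the robot, y to its left, z up, the work surface at z = 0. Lengths are in m, angles in rad, forces in N, time in s.
With the tool pointing down it reaches from about 0.425 to 0.95 m from the base axis. Payload 3.5 kg.
Tool frame: the origin (TCP) lies between the finger pads; the fingertips stand 19 mm ahead of it and the grasp point (between the pads) is the TCP; z points along the fingers, y is the line along which they close (so a half turn about z gives the same grasp; the last joint's range is limited). The gripper opens to 85 mm and grips with 20 to 120 N. Pads are 22 mm wide; open, the fingers measure 114 mm over their backs; the gripper's body (76 mm by 85 mm) begins 54 mm behind the grasp point. The pads swing forward as they close: fully open they stand 13 mm farther back than shut.
Start: joints at [-1.478, 0.286, 1.577, -0, 1.279, -0.15], TCP at [0.162, -0.655, 0.223] pointing down, gripper open.
Joint ranges: [-2.77, 2.77], [-0.9, 2.22], [0.21, 2.48], [-1.53, 4.67], [0.24, 2.81], [-2.84, 2.84]. Speed limits (rad/s): [2.79, 2.79, 3.14, 3.14, 3.14, 3.14].

INTERFACE

Orientations are given as a unit quaternion [x, y, z, w].
In Python, from plant import get_state, cams, ctrl gives the robot as it stands. The module is installed in compiled form; this text tells all that it offers.
- The arm moves only by the tool jog_arm, never from a script. Its argument "deltas" is text: rows parted by semicolons, each of 6 numbers parted by spaces: the shift along the world's x, y, z normalised to -1 to 1, where 1 is 0.02 m, then the turn, a rotation vector about the world's x, y, z normalised to -1 to 1, where 1 is 0.1 rad. In form: x y z ax ay az; .... A call has 1 to 20 rows; each row shifts and turns the commanded pose from where the row before left it; what a row does not reach is not made up. A row lasts 1/8 s, in which the tool goes at most 62.5 mm and 10.7 degrees, less where a joint would pass 70% of its speed; a pose out of reach is approached as far as the arm can. A call with a number of a shift or a turn outside -1 to 1 is refused whole. A call with a gripper value outside its range is refused whole. "gripper" is the opening, from 0 (shut) to 1 (fully open), set as the call begins (left out, the last holds). The fingers move at their own pace and stop on an object; "squeeze" is the grip in N (left out, the last holds). Time passes only in rows, so rows that do not move let the fingers close. It gives the time, the measured TCP pose, the force, the opening and the grip force at its end, in the units of the state.
- get_state(): the state, without advancing time (a new reading comes with each control period).
- cams.read_camera(name): name is "scene" or "side" or "wrist"; returns a dict with "color" (384x512x3 uint8, blue, green, red), "vfov" (degrees; the focal length in pixels is half the picture's height over the tangent of half this angle, whatever the lens; pixels are square), "cx", "cy" (the principal point, pixels), "rvec" (rotation vector, rad) and "tvec" (3), from world to camera coordinates, as OpenCV has them. Camera axes: x right, y down, z forward; pixel columns grow to the right and rows downward; lengths in m; the calibration is good to about 2 mm. A picture is of the moment at which its call begins. There is no depth.
- ctrl.sign_off(): hands the job in; it is judged then, once.
The state is a dict: "time": time; "qpos": joint angles; "dq": joint speeds; "joint_efforts": joint torques, N m; "eef_pos": TCP position; "tcp_rot": TCP orientation; "contact_force": force on the tool from outside, world axes, zero at the start; "wrist_torque": the same for the moment, N m; "opening": opening from 0.0 (shut) to 1.0 (fully open); "finger_force": force on a finger pad.
Only numpy, scipy, OpenCV 4.12 (cv2) and the standard library are available. Lean on these libraries where they do the work, as an engineer would, in place of code of your own. Each camera call takes 0.05 s, during which the arm holds its last target. There are 200 camera calls.

TASK

Get this sample-bottle carrier labelled: swing its carry handle from the front right over to the back until it clicks into its end detent, then take the widest of the three label holders out of the slotted stand and push it straight down, paper window facing outwards, behind the lip on the carrier's front until it is fully home on the adhesive pad at the bottom. Finish still holding it: keep your grip or push on it and keep it pressed firmly down on the pad, without letting go, so that the adhesive takes. Leave the bottles, the other holders and the marker and tape on the bench where they are.

Things in the scene. Friction and masses are not known exactly. Their poses are not given: they have to be found in the camera images.
- carrier: grey sample-bottle carrier, a tray 140 (x) by 290 (y) mm, fixed. Origin: underside centre; its front looks along its -x, z up. Front and rear walls 50 mm high, middle of the end walls 99 mm. One row of three bottles (one pocket empty) along its y at x = 0; open space from the bottles (x = -28 mm) to the front wall (x = -66 to -70). The label lip is in the middle of the front wall's outside.
- handle (a joint): angle of the carrier's carry handle (bail), rad. 0 = folded to the front, over the label lip, blocking it from above; starts at 0 to 0.3; grows as it swings up and over the bottles to the back; 2.0 = end stop, leaning back. A sprung ball makes a detent: stiffer from 1.65 (2 N more at the bar), snapping on from 1.85; seated is above 1.94. Elsewhere a stiff hinge (0.5 to 2 N at the bar) holds it.
- handle_bar (a point): middle of the handle's round black grip bar, 16 mm thick, 300 mm long, parallel to the carrier's y axis, free to grasp from above. In the carrier's frame x = -83 cos(0.488 + angle) mm, z = 58 + 83 sin(0.488 + angle) mm: 97 mm high at angle 0, 141 at the top, 109 at the end. The bottle caps below are 111 mm high.
- handle_hinge (a point): point on the handle's hinge axis (the carrier's y direction), in the middle of the carrier, 58 mm high; the bar is 83 mm from this axis. Positive turns carry the bar from -x over the top to +x.
- lip_home (a point): where the wide holder's origin belongs when home: middle of the top of the adhesive pad in the channel behind the lip, 36 mm above the bench; axes as the carrier's. The aluminium lip is 105 mm long, 3 mm thick, its top edge flared outwards and 52 mm high; the channel behind it is 6.5 mm wide (about 10 at the mouth), 97 mm long between end cheeks, 16 mm deep above the pad.
- leaf: steel leaf spring, a rounded bar in the channel's back wall, its middle 6.5 mm above the pad. It presses the tongue against the lip; pushing the tongue in past it takes about 2 to 6 N, felt well before the holder is home. Origin: its middle.
- pad: white adhesive pad, 4 x 86 mm, at the bottom of the channel. Origin: middle of its top face (at lip_home when not pressed). It gives 1 mm for each 4 N pressed on it, at most 3 mm; the adhesive wants more than 4 N.
- holder_wide: the widest label holder, white plastic, about 35 g, 90 mm wide (y), paper window on its front (-x). Below: a tongue 4 mm thick (x), 86 wide, 20 long, that goes behind the lip. Above: a body 10 mm thick (x), 90 wide, from 20 to 50 mm above the origin, to be grasped across its 10 mm from above. Origin: middle of the tongue's lower edge, z up. It stands upright in one of the stand's slots.
- holder_wide_face (a point): middle of the wide holder's front (paper window) face, 5 mm in front of (-x) and 34 mm above its origin.
- holder_mid: another label holder of the same kind and height, 66 mm wide, in another slot: leave it. Same origin and axes.
- holder_small: the third label holder, 48 mm wide, in the remaining slot: leave it. Same origin and axes.
- stand: wooden slotted stand, 160 (x) by 110 (y) by 28 mm high, fixed; origin at the centre of its underside. Three slots along its y, at x = -50, 0 and +50 mm, 5.5 mm wide, floors 12 mm above the bench; in each stands a holder, tongue down, window to -x, its body from 32 to 62 mm above the bench.
- sample0: white sample bottle, 55 mm diameter, 105 mm high, loose in the carrier's pocket at its right (-y) end. Origin: centre of its base.
- sample1: the same bottle in the second pocket.
- sample2: the same bottle in the pocket at the left (+y) end.
- bench_bottle: a similar white bottle standing on the bench to the left of the carrier, 60 mm diameter, 100 mm high.
- tape: roll of grey tape lying flat on the bench, 110 mm diameter, 48 mm high, with a 76 mm hole; origin at the centre of its underside.
- marker: grey marker pen with black cap lying on the bench, 137 mm long, 12 mm thick.
There are look-alikes about, which are no part of the job. Leave any purple look-alike of the holder_wide alone.

How it is judged:
On the way, in this order (a step that is already met when the one before it is completed fails the run):
1. the handle is swung to the back and seated in its end detent, while the wide label holder is not yet behind the lip (value of joint handle above 1.94 rad and distance between holder_wide and lip_home above 0.05 m), for 0.3 s.
2. the wide label holder is behind the lip, down on the pad, window outwards (x of holder_wide in the frame of lip_home between -0.0035 and 0.0035 m and y of holder_wide in the frame of lip_home between -0.007 and 0.007 m and z of holder_wide in the frame of lip_home between -0.006 and 0.0005 m and angle between the z axis of holder_wide and the z axis of lip_home, either way round below 0.1 rad and angle between the x axis of holder_wide and the x axis of lip_home, either way round below 0.12 rad and x of holder_wide_face in the frame of lip_home below -0.001 m), for 0.2 s.
At the end, for the whole second after the job is handed in: Fingers on the wide holder (over 2 N), pressing it at rest on the pad (over 4 N) behind the lip: within 3.5 mm across, 7 mm along, at most 0.5 mm above lip_home, upright to 0.1 rad, in line to 0.12 rad, window outwards; handle still in its end detent (above 1.94 rad) (all of step 2 and value of joint handle above 1.94 rad and contact force between holder_wide and pad above 4 N and contact force between the fingers and holder_wide above 2 N and linear speed of holder_wide below 0.02 m/s); the arm keeps its last pose, push and grip.
It fails at once if a bottle is tipped over or shifted by more than 30 mm (distance of any of sample0, sample1, sample2, bench_bottle from where it was at the start of the episode above 0.03 m or angle between any of sample0, sample1, sample2, bench_bottle's own z axis and vertical above 0.5 rad).
It fails at once if one of the other two label holders is tipped or shifted by more than 30 mm (distance of any of holder_mid, holder_small from where it was at the start of the episode above 0.03 m or angle between any of holder_mid, holder_small's own z axis and vertical above 0.5 rad).
It fails at once if the tape roll or the marker is shifted by more than 30 mm (distance of any of tape, marker from where it was at the start of the episode above 0.03 m).
It also fails if it takes over 67 s, if anything falls off the work surface, if the arm or the gripper's body presses on something with over 40 N, if the wrist force passes 120 N, or if a joint passes its speed limit or range.

## Working session

There is one attempt and no reset: what is moved stays moved. The work goes in short steps, Python scripts to look and compute and a tool call to move; the robot and the scene stay as the last step left them, time stands still between calls to the robot, and variables do not carry over. Pictures are saved under pics/ and viewed, at most 10 in all, crops included, and the job is handed in when it is done.

Besides the shell and the picture viewer there is one more tool, called after ">>>" in YAML: its name, and indented under it one key for each argument. jog_arm: Moves the arm, as the interface text tells. Its arguments: {"type":"object","properties":{"deltas":{"type":"string"},"gripper":{"type":"number"},"squeeze":{"type":"number"}},"required":["deltas"]}

```bash
mkdir -p pics
cat > h.py <<'E'
import numpy as np, cv2
from plant import get_state, cams, ctrl
def cam(n):
    c=cams.read_camera(n); return c
def K(c):
    h,w=c['color'].shape[:2]; f=h/2/np.tan(np.radians(c['vfov'])/2)
    return np.array([[f,0,c['cx']],[0,f,c['cy']],[0,0,1]])
def ray(c,uv):
    R=cv2.Rodrigues(np.array(c['rvec'],float))[0]; t=np.array(c['tvec'],float).ravel()
    d=np.linalg.inv(K(c))@np.array([uv[0],uv[1],1.]); return -R.T@t, R.T@d
def onz(c,uv,z):
    o,d=ray(c,uv); return o+d*(z-o[2])/d[2]
def proj(c,P):
    return cv2.projectPoints(np.array(P,float).reshape(-1,3),np.array(c['rvec'],float),np.array(c['tvec'],float),K(c),None)[0].reshape(-1,2)
def tri(cs,uvs):
    A=np.zeros((3,3));b=np.zeros(3)
    for c,uv in zip(cs,uvs):
        o,d=ray(c,uv);d=d/np.linalg.norm(d);M=np.eye(3)-np.outer(d,d);A+=M;b+=M@o
    return np.linalg.solve(A,b)
E
python3 - <<'E'
from h import *
import pickle
C={}
for n in ['scene','side','wrist']:
    c=cam(n);C[n]=c;o,d=ray(c,(256,192));print(n,c['vfov'],o.round(3),d.round(2))
    cv2.imwrite(f'pics/{n}0.png',cv2.resize(c['color'],(800,600),interpolation=cv2.INTER_CUBIC))
pickle.dump(C,open('c0.pkl','wb'))
print(get_state())
E
```

```text
scene 44.31860087387737 [1.296 0.496 1.404] [-0.51 -0.3  -0.81]
side 48.85002127280633 [0.268 0.931 0.817] [ 0.19 -0.77 -0.61]
wrist 58.23100038811561 [ 0.226 -0.64   0.372] [-0.26 -0.06 -0.96]
{'time': 0.15, 'qpos': array([-1.47802486e+00,  2.87017946e-01,  1.57787638e+00,  2.90453124e-05,
        1.27854976e+00, -1.50021986e-01]), 'dq': array([ 0.00019325, -0.00270695, -0.0064902 , -0.0008255 ,  0.0002502 ,
       -0.00016042]), 'joint_efforts': array([ 1.49804277e-03, -4.06605864e+01, -2.93141681e+01, -8.22511493e-05,
        3.94688628e-03,  4.03380199e-06]), 'eef_pos': array([ 0.16225204, -0.65466499,  0.22160842]), 'tcp_rot': array([ 9.92640545e-01,  1.21094556e-01,  4.03925384e-05, -9.24938511e-04]), 'contact_force': array([ 0.00836219, -0.20334694, -0.11437202]), 'wrist_torque': array([ 0.00231338, -0.00731011,  0.01138107]), 'finger_force': 0.0, 'opening': 0.997037942239057}
```

View pics/scene0.png

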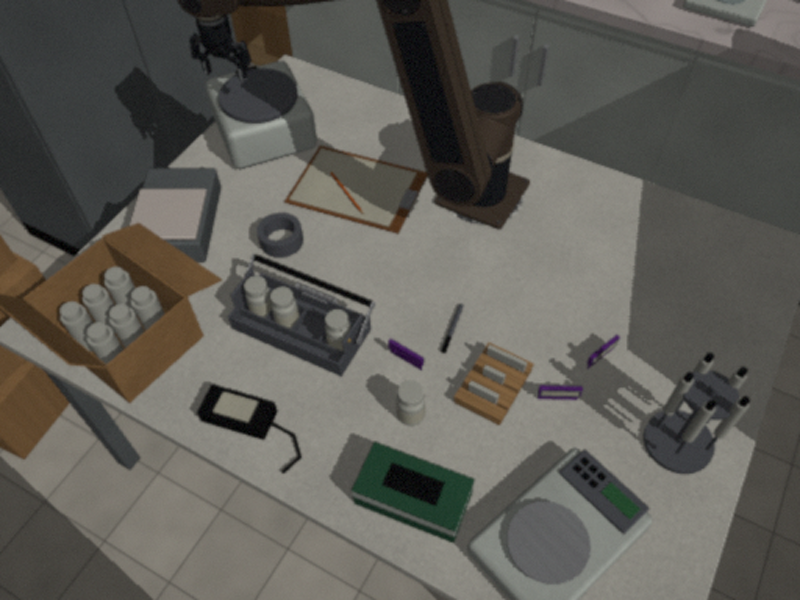

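View pics/side0.png

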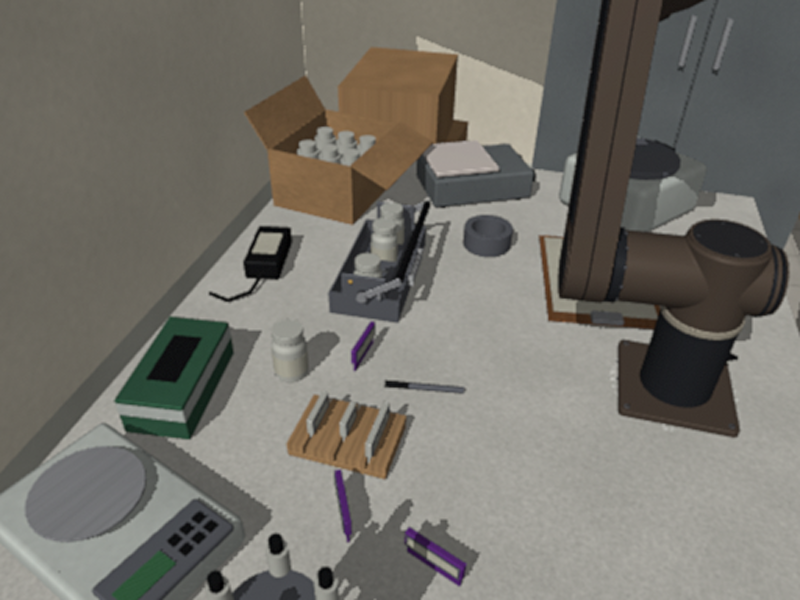

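The scene view shows the carrier at about (300,315), with its bar on the robot side running (253,260)–(372,303). The stand is at (493,382), and the wide holder sits in the robot-side slot at about (508,355). The side view agrees: carrier (375,265), stand (348,435), wide holder (378,432).

Run:
```python
from h import *
import pickle
C=pickle.load(open('c0.pkl','rb'))
def crop(n,x,y): 
    return cv2.resize(C[n]['color'][y:y+75,x:x+100],(400,300),interpolation=cv2.INTER_CUBIC)
m=np.vstack([np.hstack([crop('scene',143,162),crop('scene',270,212)]),np.hstack([crop('side',195,127),crop('side',175,246)])])
m=cv2.convertScaleAbs(m,alpha=1.5,beta=10)
cv2.imwrite('pics/m1.png',m)
```

```text
(no output)
```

View pics/m1.png

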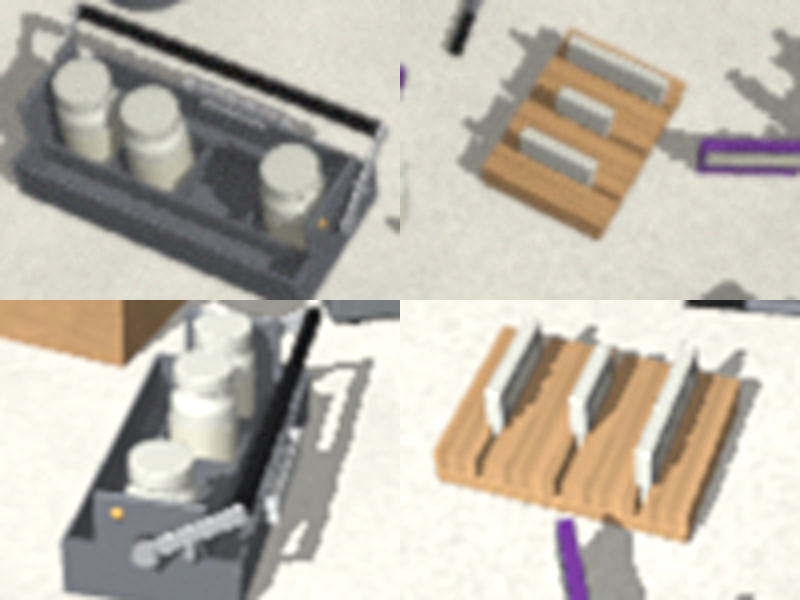

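The montage shows bar ends clearly in both views. Scene crop: (80,13) and (378,130). Side crop: (315,12) and (245,200). The wide holder's top edge runs (572,40)–(667,86) in the scene and (690,348)–(645,452) in the side view.

```bash
cat > m.py <<'E'
from h import *
import pickle
C=pickle.load(open('c0.pkl','rb'))
O={('scene',0):(143,162,0,0),('scene',1):(270,212,400,0),('side',0):(195,127,0,300),('side',1):(175,246,400,300)}
def px(n,k,u,v):
    x,y,a,b=O[n,k]; return (x+(u-a+.5)/4-.5, y+(v-b+.5)/4-.5)
S,D=C['scene'],C['side']
E
python3 - <<'E'
from m import *
a=tri([S,D],[px('scene',0,80,13),px('side',0,315,314)]);b=tri([S,D],[px('scene',0,378,130),px('side',0,247,497)])
print('bar',a.round(4),b.round(4),np.linalg.norm(a-b),'yaw',np.degrees(np.arctan2(-(b-a)[0],(b-a)[1])))
for z in(.097,.11,.12):
  a=onz(S,px('scene',0,80,13),z);b=onz(S,px('scene',0,378,130),z);print(z,a.round(4),b.round(4),np.linalg.norm(a-b),np.degrees(np.arctan2(-(b-a)[0],(b-a)[1])))
print('carrier caps scene z=.111')
for u,v in[(83,76),(150,107),(292,163)]: print(onz(S,px('scene',0,u,v),.111).round(4))
print('caps side')
for u,v in[(224,330),(200,368),(160,460)]: print(onz(D,px('side',0,u,v),.111).round(4))
print('stand top corners scene')
for u,v in[(572,30),(685,82),(603,226),(487,167)]: print(onz(S,px('scene',1,u,v),.028).round(4))
print('stand side')
for u,v in[(740,380),(690,528),(437,468),(505,330)]: print(onz(D,px('side',1,u,v),.028).round(4))
print('holder top')
for u,v in[(571,42),(667,86)]: print(onz(S,px('scene',1,u,v),.062).round(4))
for u,v in[(692,348),(645,452)]: print(onz(D,px('side',1,u,v),.062).round(4))
E
```

```text
bar [ 0.5265 -0.3342  0.104 ] [ 0.5116 -0.034   0.1132] 0.30064430474700404 yaw 2.8535545738631014
0.097 [ 0.5229 -0.3381  0.097 ] [ 0.5065 -0.0366  0.097 ] 0.30198967904902524 3.120603749177133
0.11 [ 0.5306 -0.3298  0.11  ] [ 0.5144 -0.0313  0.11  ] 0.2989867913941953 3.120603749177137
0.12 [ 0.5365 -0.3234  0.12  ] [ 0.5204 -0.0272  0.12  ] 0.29667687781355717 3.1206037491771332
carrier caps scene z=.111
[ 0.5878 -0.2853  0.111 ]
[ 0.5877 -0.215   0.111 ]
[ 0.579  -0.0769  0.111 ]
caps side
[ 0.5909 -0.2739  0.111 ]
[ 0.5931 -0.2087  0.111 ]
[ 0.585  -0.0721  0.111 ]
stand top corners scene
[0.4317 0.2196 0.028 ]
[0.4333 0.326  0.028 ]
[0.5907 0.322  0.028 ]
[0.5875 0.2156 0.028 ]
stand side
[0.4314 0.2176 0.028 ]
[0.4306 0.3359 0.028 ]
[0.5867 0.3342 0.028 ]
[0.5883 0.2168 0.028 ]
holder top
[0.4643 0.2308 0.062 ]
[0.4653 0.3188 0.062 ]
[0.4592 0.2307 0.062 ]
[0.463  0.3169 0.062 ]
```

>>> jog_arm:
  deltas: "0.7 0.97 0 0 0 0.53;0.7 0.97 0 0 0 0.53;0.7 0.97 0 0 0 0.53;0.7 0.97 0 0 0 0.53;0.7 0.97 0 0 0 0.53;0.7 0.97 0 0 0 0.53;0.7 0.97 0 0 0 0.53;0.7 0.97 0 0 0 0.53;0.7 0.97 0 0 0 0.53;0.7 0.97 0 0 0 0.53;0.7 0.97 0 0 0 0.53;0.7 0.97 0 0 0 0.53;0.7 0.97 0 0 0 0.53;0.7 0.97 0 0 0 0.53;0.7 0.97 0 0 0 0.53;0.7 0.97 0 0 0 0.53;0.7 0.97 0 0 0 0.53;0.7 0.97 0 0 0 0.53;0.7 0.97 0 0 0 0.53;0.7 0.97 0 0 0 0.53"
  gripper: 0.4

```text
time: 2.65
eef_pos: [0.4429, -0.2658, 0.2228]
tcp_rot: [0.794, 0.608, 0.0, 0.0]
contact_force: [1.2, -0.1, 0.3]
opening: 0.397
finger_force: 0.0
```

>>> jog_arm:
  deltas: "0.65 0.97 0 0 0 0.53;0.65 0.97 0 0 0 0.53;0.65 0.97 0 0 0 0.53;0.65 0.97 0 0 0 0.53;0.65 0.97 0 0 0 0.53;0.6 0.97 0 0 0 0.53;0 0 0 0 0 0;0 0 0 0 0 0"

```text
time: 3.65
eef_pos: [0.5191, -0.1507, 0.2227]
tcp_rot: [0.689, 0.725, -0.0, 0.0]
contact_force: [-0.5, 0.4, -0.4]
opening: 0.402
finger_force: 0.0
```

```bash
cat > snap.py <<'E'
import sys
from h import *
import pickle
C={}
for n in sys.argv[2:]:
    c=cam(n);C[n]=c
    cv2.imwrite(f'pics/{sys.argv[1]}_{n}.png',cv2.convertScaleAbs(cv2.resize(c['color'],(800,600),interpolation=cv2.INTER_CUBIC),alpha=1.4))
pickle.dump(C,open(sys.argv[1]+'.pkl','wb'))
s=get_state()
from scipy.spatial.transform import Rotation as R
y=R.from_quat(s['tcp_rot']).as_matrix()
print(s['eef_pos'].round(4),'yaw of y',np.degrees(np.arctan2(y[1,1],y[0,1])).round(2),'z',y[:,2].round(3),'F',s['contact_force'].round(1),s['opening'],s['finger_force'],s['qpos'].round(2),s['time'])
E
python3 snap.py a wrist
```

```text
[ 0.519  -0.1509  0.2227] yaw of y 2.85 z [-0. -0. -1.] F [-0.6 -0.3  0.4] 0.4056007666192857 0.0 [-0.47 -0.01  1.91 -0.    1.25 -0.52] 3.7
```

View pics/a_wrist.png

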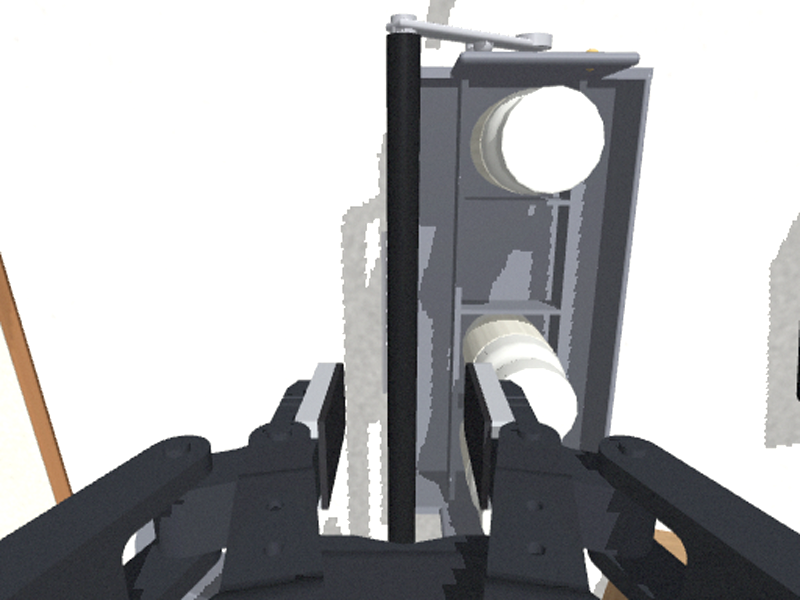

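The wrist view shows the bar vertical at column 403, centred between the fingers (335–470). I'll descend and cage it.

>>> jog_arm:
  deltas: "0 0 -1 0 0 0;0 0 -1 0 0 0;0 0 -1 0 0 0;0 0 -1 0 0 0;0 0 -1 0 0 0;0 0 -0.8 0 0 0;0 0 0 0 0 0"

```text
time: 4.58
eef_pos: [0.5182, -0.1507, 0.1053]
tcp_rot: [0.689, 0.724, -0.0, -0.002]
contact_force: [0.8, -0.9, -0.1]
opening: 0.398
finger_force: 0.0
```

>>> jog_arm:
  deltas: "0 0 0 0 0 0;0 0 0 0 0 0;0 0 0 0 0 0"
  gripper: 0.24

```text
time: 4.95
eef_pos: [0.5198, -0.151, 0.1075]
tcp_rot: [0.689, 0.725, 0.0, 0.001]
contact_force: [-0.5, 0.1, -0.0]
opening: 0.242
finger_force: 0.0
```

>>> jog_arm:
  deltas: "0.21 0.01 0.23 0 0 0;0.22 0.01 0.22 0 0 0;0.25 0.01 0.19 0 0 0;0.25 0.01 0.19 0 0 0;0.27 0.02 0.15 0 0 0;0.27 0.01 0.15 0 0 0;0.29 0.02 0.11 0 0 0;0.29 0.01 0.11 0 0 0;0.3 0.02 0.07 0 0 0;0.31 0.01 0.06 0 0 0;0.31 0.02 0.02 0 0 0;0.31 0.01 0.01 0 0 0"

```text
time: 6.45
eef_pos: [0.5853, -0.1475, 0.1368]
tcp_rot: [0.689, 0.725, -0.0, -0.0]
contact_force: [-0.5, -0.8, -0.5]
opening: 0.24
finger_force: 0.0
```

>>> jog_arm:
  deltas: "0.31 0.02 -0.03 0 0 0;0.31 0.01 -0.03 0 0 0;0.3 0.02 -0.07 0 0 0;0.3 0.01 -0.08 0 0 0;0.29 0.02 -0.12 0 0 0;0.29 0.01 -0.12 0 0 0;0.27 0.02 -0.16 0 0 0;0.26 0.01 -0.16 0 0 0;0.24 0.01 -0.2 0 0 0;0.24 0.01 -0.2 0 0 0;0.21 0.01 -0.22 0 0 0;0.2 0.01 -0.23 0 0 0;0.2 0.01 -0.1 0 0 0;0.1 0 -0.1 0 0 0;0 0 0 0 0 0"

```text
time: 8.32
eef_pos: [0.6554, -0.1442, 0.1004]
tcp_rot: [0.689, 0.725, -0.0, -0.0]
contact_force: [-0.3, -0.1, 0.1]
opening: 0.239
finger_force: 0.0
```

```bash
python3 snap.py b wrist side
```

```text
[ 0.6553 -0.1442  0.1006] yaw of y 2.86 z [ 0. -0. -1.] F [ 1.1  0.4 -0.4] 0.23403139984595045 0.0 [-0.37  0.39  1.67 -0.    1.07 -0.42] 8.425
```

View pics/b_side.png

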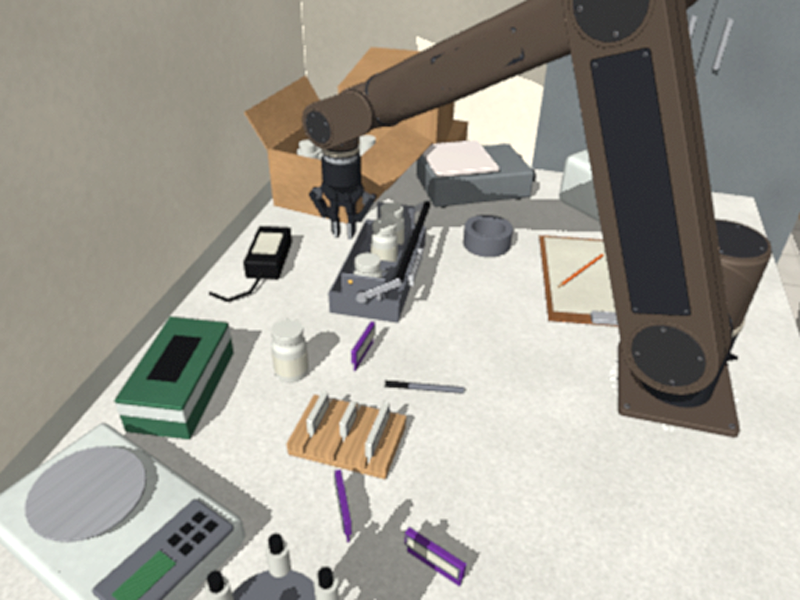

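The side view shows the handle still at the front, with the bar at about (415,235). The fingers passed over it, so I'll re-measure the bar height.

Run:
```python
from m import *
W=pickle.load(open('a.pkl','rb'))['wrist']
s=lambda u,v:((u+.5)/1.5625-.5,(v+.5)/1.5625-.5)
w=s(403,35)
print('WS',tri([W,S],[w,px('scene',0,376,129)]).round(4),'WD',tri([W,D],[w,px('side',0,247,497)]).round(4),'WSD',tri([W,S,D],[w,px('scene',0,376,129),px('side',0,247,497)]).round(4))
for z in(.097,.105,.11): print(z,onz(W,s(403,300),z).round(4), onz(W,s(403,300),z)[0]-onz(W,s(387,300),z)[0])
# reprojection sanity: TCP in wrist and tips
print(proj(W,[0.519,-0.1509,0.2227])*1.5625)
# bar width -> depth
f=K(W)[0,0]; o,_=ray(W,(256,192)); g=W['color'][190:200,230:280].mean(2).mean(0).round(); print(g)
print(f,o)
B=pickle.load(open('b.pkl','rb'))['side']
for n,c in(('before',D),('after',B)):
  m=(c['color'].max(2)<25)[125:205,195:280]; print(n,m.sum(),np.argwhere(m).mean(0))
```

```text
WS [ 0.5126 -0.0344  0.1074] WD [ 0.5107 -0.0365  0.1162] WSD [ 0.512  -0.0356  0.1128]
0.097 [ 0.5189 -0.1611  0.097 ] 0.008501047449653631
0.105 [ 0.5188 -0.1589  0.105 ] 0.008254935963600274
0.11 [ 0.5188 -0.1575  0.11  ] 0.008101116284816912
[[403.89061516 377.46259754]]
[137. 136. 134. 133. 133. 134. 134. 135. 136. 136. 135. 134. 134. 135.
 120. 115. 106.  92.  16.  19.  22.  23.  23.  24.  26.  27.  28.  28.
  28.  30.  27.  27.  28.  26.  24.  26.  23.  64. 104.  96.  77.  78.
  78.  73.  73.  73.  73.  73.  73.  73.]
344.73641716417575 [ 0.51568822 -0.08529257  0.3733316 ]
before 192 [31.63020833 67.95833333]
after 260 [25.36153846 57.31923077]
```

View pics/b_wrist.png

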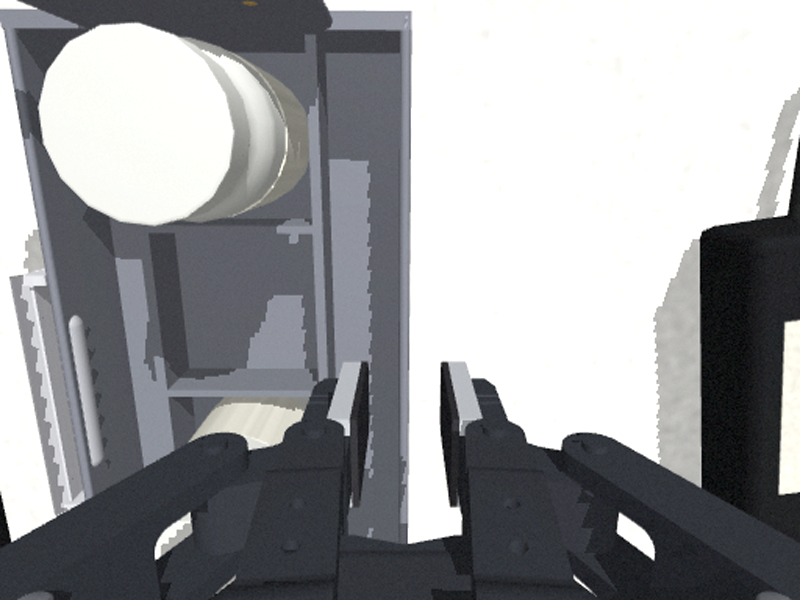

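The wrist view shows only the rear of the carrier between the fingers, and no bar. I'll go back over the front and reach deeper this time.

>>> jog_arm:
  deltas: "0 0 1 0 0 0;0 0 1 0 0 0;0 0 1 0 0 0;-0.5 0 1 0 0 0;-1 -0.05 0 0 0 0;-1 -0.05 0 0 0 0;-1 -0.05 0 0 0 0;-1 -0.05 0 0 0 0;-1 -0.05 0 0 0 0;-1 -0.05 0 0 0 0;-0.3 -0.05 0 0 0 0;0 0 -1 0 0 0;0 0 -1 0 0 0;0 0 -1 0 0 0;0 0 -1 0 0 0;0 0 -0.8 0 0 0;0 0 0 0 0 0"
  gripper: 0.45

```text
time: 10.55
eef_pos: [0.5188, -0.1508, 0.0835]
tcp_rot: [0.689, 0.725, -0.0, -0.001]
contact_force: [1.2, 0.2, -0.2]
opening: 0.447
finger_force: 0.0
```

>>> jog_arm:
  deltas: "0 0 0 0 0 0;0 0 0 0 0 0;0 0 0 0 0 0;0 0 0 0 0 0"
  gripper: 0.1
  squeeze: 20

```text
time: 11.05
eef_pos: [0.518, -0.1515, 0.0854]
tcp_rot: [0.689, 0.725, -0.002, -0.001]
contact_force: [-6.3, -1.0, 3.2]
opening: 0.177
finger_force: 21.5
```

>>> jog_arm:
  deltas: "0 0 0 0 0 0;0 0 0 0 0 0;0.21 0.01 0.2 0 0 0;0.22 0.01 0.2 0 0 0;0.25 0.01 0.19 0 0 0;0.25 0.01 0.19 0 0 0"
  gripper: 0.23

```text
time: 11.8
eef_pos: [0.5321, -0.1506, 0.1009]
tcp_rot: [0.688, 0.725, -0.006, -0.007]
contact_force: [-21.8, -2.1, 18.3]
opening: 0.23
finger_force: 11.5
```

```bash
python3 snap.py c side
python3 - <<'E'
import cv2
a=cv2.imread('pics/c_side.png')[150:350,250:500]
cv2.imwrite('pics/c1.png',cv2.resize(a,(750,600)))
E
```

```text
[ 0.533  -0.1506  0.1019] yaw of y 3.01 z [-0.017  0.001 -1.   ] F [-20.9  -0.2  19. ] 0.23304956455046943 10.647489130496979 [-0.46  0.16  1.96 -0.01  1.04 -0.5 ] 11.85
```

View pics/c1.png

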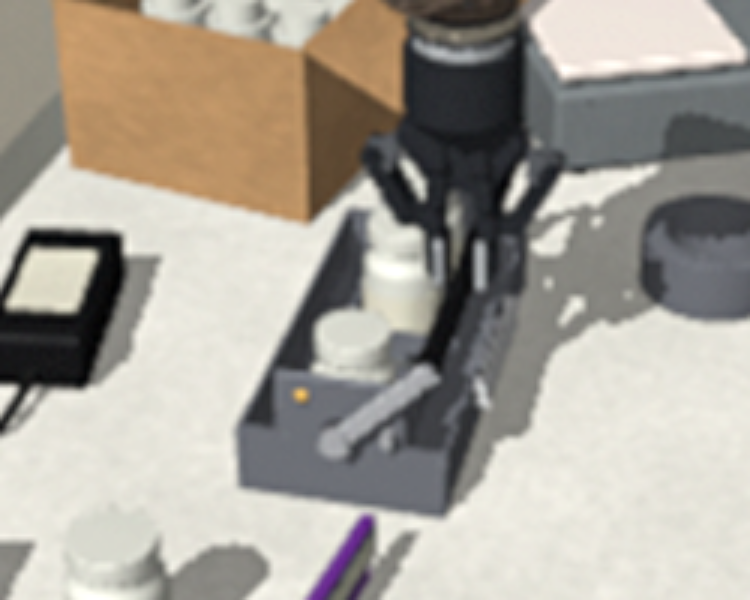

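>>> jog_arm:
  deltas: "0 0 0.25 0 0 0;0 0 0.1 0 0 0"

```text
time: 12.1
eef_pos: [0.5381, -0.1505, 0.1077]
tcp_rot: [0.689, 0.725, 0.0, 0.0]
contact_force: [-0.8, 0.2, -0.4]
opening: 0.228
finger_force: 0.6
```

>>> jog_arm:
  deltas: "0.32 0.02 0.26 0 0 0;0.32 0.01 0.26 0 0 0;0.3 0.02 0.12 0 0 0;0.3 0.01 0.11 0 0 0;0.3 0.02 0.07 0 0 0;0.3 0.01 0.06 0 0 0;0.31 0.02 0.02 0 0 0;0.31 0.01 0.02 0 0 0"

```text
time: 13.1
eef_pos: [0.5876, -0.1479, 0.1254]
tcp_rot: [0.689, 0.725, 0.0, 0.0]
contact_force: [-2.8, -0.6, 1.2]
opening: 0.228
finger_force: 0.6
```

```bash
python3 snap.py d side
python3 - <<'E'
import cv2
a=cv2.imread('pics/d_side.png')[150:350,250:500]
cv2.imwrite('pics/d1.png',cv2.resize(a,(750,600)))
E
```

```text
[ 0.5883 -0.1479  0.1256] yaw of y 2.86 z [ 0.001  0.    -1.   ] F [-0.5  0.3  0.2] 0.23194648959816505 0.10463050799444318 [-0.41  0.23  1.83  0.    1.08 -0.46] 13.15
```

View pics/d1.png

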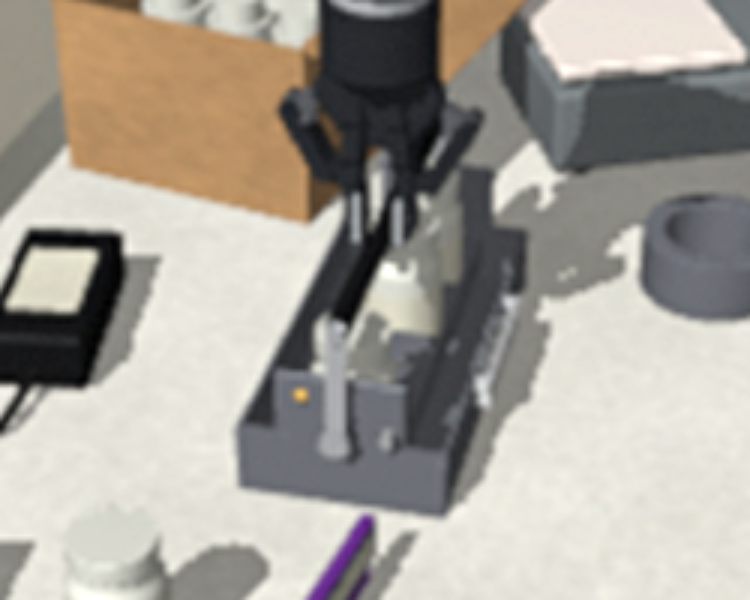

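The side view shows the handle upright with its bar between the fingers. I'll continue to the back.

>>> jog_arm:
  deltas: "0.31 0.02 -0.03 0 0 0;0.31 0.01 -0.03 0 0 0;0.3 0.02 -0.07 0 0 0;0.3 0.01 -0.08 0 0 0;0.29 0.02 -0.12 0 0 0;0.29 0.01 -0.12 0 0 0;0.27 0.02 -0.16 0 0 0;0.26 0.01 -0.16 0 0 0;0.24 0.01 -0.2 0 0 0;0.24 0.01 -0.2 0 0 0;0.21 0.01 -0.22 0 0 0;0.2 0.01 -0.23 0 0 0"

```text
time: 14.65
eef_pos: [0.6522, -0.1448, 0.0927]
tcp_rot: [0.689, 0.725, 0.0, 0.0]
contact_force: [-0.2, 0.9, -0.5]
opening: 0.232
finger_force: 0.2
```

>>> jog_arm:
  deltas: "0.15 0.01 -0.1 0 0 0;0.15 0.01 -0.1 0 0 0;0 0 0 0 0 0;0 0 0 0 0 0"

```text
time: 15.15
eef_pos: [0.6553, -0.1444, 0.089]
tcp_rot: [0.689, 0.725, -0.002, -0.003]
contact_force: [-7.6, -0.7, 4.3]
opening: 0.233
finger_force: 3.8
```

>>> jog_arm:
  deltas: "0.15 0.01 -0.05 0 0 0;0 0 0 0 0 0;0 0 0 0 0 0"

```text
time: 15.52
eef_pos: [0.6554, -0.1444, 0.0888]
tcp_rot: [0.689, 0.725, -0.005, -0.006]
contact_force: [-16.9, 0.1, 12.0]
opening: 0.231
finger_force: 8.6
```

```bash
python3 snap.py e side
python3 - <<'E'
from m import *
c=pickle.load(open('e.pkl','rb'))['side']
# predict bar +y end for seated / not with hinge estimate
cx,cy=.586,-.181; ps=np.radians(2.9)
X=np.array([np.cos(ps),np.sin(ps)]);Y=np.array([-X[1],X[0]])
for a in(1.65,1.85,1.94,2.0):
  t=.488+a; p=np.array([cx,cy])+X*(-.083*np.cos(t))+Y*.15
  u=proj(c,[*p,.058+.083*np.sin(t)])[0]; print(a,(u*1.5625-[250,150])*3)
a=cv2.imread('pics/e_side.png')[150:350,250:500]
cv2.imwrite('pics/e1.png',cv2.resize(a,(750,600),interpolation=cv2.INTER_CUBIC))
E
```

```text
[ 0.6554 -0.1444  0.0888] yaw of y 2.93 z [-0.015  0.001 -1.   ] F [-17.1   0.3  11.9] 0.22963380089672666 8.6210498213768 [-0.37  0.42  1.67 -0.01  1.07 -0.41] 15.575
1.65 [270.1712049  335.90666065]
1.85 [250.60758531 346.8458666 ]
1.94 [243.05873379 352.93791698]
2.0 [238.50208782 357.36150392]
```

View pics/e1.png

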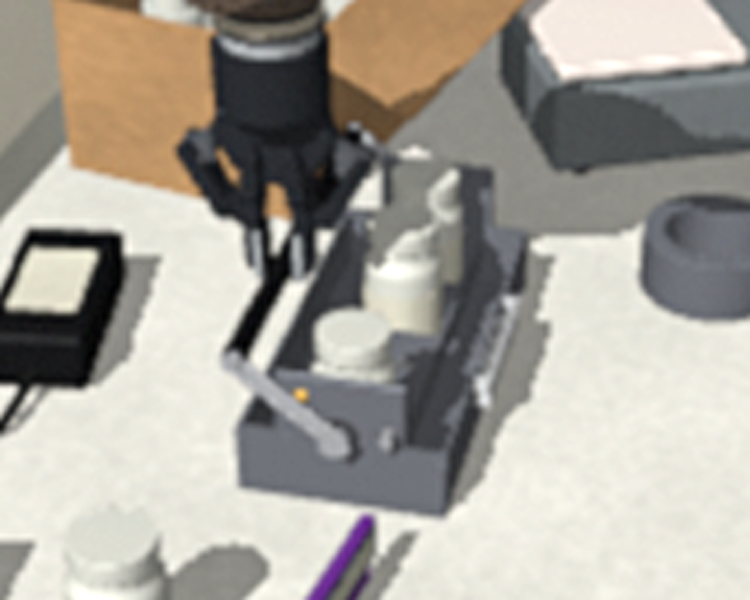

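The side view puts the bar end at (235,355), which matches the predicted 2.0 rad, and it resists 17 N. The handle is seated. Next I'll release it and go to the holder.

>>> jog_arm:
  deltas: "-0.32 -0.01 0.05 0 0 0;0 0 0 0 0 0;0 0 0 0 0 0;0 0 0 0 0 0"
  gripper: 0.35

```text
time: 16.08
eef_pos: [0.6544, -0.1443, 0.089]
tcp_rot: [0.689, 0.725, 0.0, 0.0]
contact_force: [0.1, -0.9, -0.1]
opening: 0.349
finger_force: 0.0
```

>>> jog_arm:
  deltas: "0 0 0.5 0 0 0;0 0 0.8 0 0 0;0 0 1 0 0 0;0 0 1 0 0 0;0 0 1 0 0 0;0 0 1 0 0 0;0 0 1 0 0 0"

```text
time: 16.95
eef_pos: [0.6541, -0.1444, 0.2166]
tcp_rot: [0.689, 0.725, 0.0, 0.0]
contact_force: [-0.3, -0.2, 0.4]
opening: 0.352
finger_force: 0.0
```

>>> jog_arm:
  deltas: "-0.46 1 0 0 0 -0.033;-0.46 1 0 0 0 -0.033;-0.46 1 0 0 0 -0.033;-0.46 1 0 0 0 -0.033;-0.46 1 0 0 0 -0.033;-0.46 1 0 0 0 -0.033;-0.46 1 0 0 0 -0.033;-0.46 1 0 0 0 -0.033;-0.46 1 0 0 0 -0.033;-0.46 1 0 0 0 -0.033;-0.46 1 0 0 0 -0.033;-0.46 1 0 0 0 -0.033;-0.46 1 0 0 0 -0.033;-0.46 1 0 0 0 -0.033;-0.46 1 0 0 0 -0.033;-0.46 1 0 0 0 -0.033;-0.46 1 0 0 0 -0.033;-0.46 1 0 0 0 -0.033;-0.46 0.9 0 0 0 -0.033;0 0 0 0 0 -0.033"

```text
time: 19.45
eef_pos: [0.4785, 0.2348, 0.2151]
tcp_rot: [0.712, 0.702, 0.0, 0.0]
contact_force: [0.0, 0.4, 0.7]
opening: 0.348
finger_force: 0.0
```

```bash
python3 snap.py f wrist scene side
python3 - <<'E'
from m import *
F=pickle.load(open('f.pkl','rb'))
c=F['scene']
# handle still seated? bar triangulated from dark pixels near prediction in scene & holder mask in wrist
W=F['wrist'];im=W['color'].astype(int);hsv=cv2.cvtColor(W['color'],cv2.COLOR_BGR2HSV)
print('tcp proj',proj(W,[.463,.2745,.062]))
print('stand px',proj(W,[[.432,.218,.028],[.432,.327,.028],[.59,.327,.028],[.59,.218,.028]]).round())
wood=((hsv[...,0]>5)&(hsv[...,0]<25)&(hsv[...,1]>60)).astype(np.uint8)
print(wood.sum())
# scene bar
p=[]
cx,cy=.586,-.181; ps=np.radians(2.9);X=np.array([np.cos(ps),np.sin(ps)]);Y=np.array([-X[1],X[0]])
cv2.imwrite('pics/x.png',W['color'])
a=cv2.resize(W['color'],(400,300),interpolation=cv2.INTER_AREA)
u=proj(c,[.586,-.181,.06])[0].astype(int);v=proj(F['side'],[.55,-.181,.06])[0].astype(int)
cr=lambda n,u:cv2.resize(F[n]['color'][u[1]-45:u[1]+45,u[0]-60:u[0]+60],(400,300),interpolation=cv2.INTER_CUBIC)
print(u,v)
cv2.imwrite('pics/f1.png',np.vstack([np.hstack([a,cr('scene',u)]),np.hstack([cr('side',v),cv2.resize(W['color'][0:192,128:384],(400,300))])]))
E
```

```text
[0.4794 0.2334 0.2152] yaw of y -0.92 z [ 0. -0. -1.] F [-0.6  0.2 -0.3] 0.3506537199631453 0.0 [ 0.26 -0.02  1.93 -0.    1.23  0.28] 19.6
tcp proj [[240.04025519 128.19958667]]
stand px [[213. 182.]
 [207.  68.]
 [378.  65.]
 [369. 180.]]
15118
[190 200] [255 163]
```

Run:
```python
from m import *
F=pickle.load(open('f.pkl','rb'));W=F['wrist'];hsv=cv2.cvtColor(W['color'],cv2.COLOR_BGR2HSV)
for z in(.062,.032): print(z,proj(W,[[.458,.2295,z],[.468,.2295,z],[.468,.3195,z],[.458,.3195,z]]).round().tolist())
for r in(80,100,120,140,160): print(r,[tuple(int(k) for k in W['color'][r,x][[0,2]]) for x in range(215,285,2)])
for x in(240,244,248): print(x,[tuple(int(k) for k in W['color'][r,x][[0,2]]) for r in range(60,200,4)])
```

```text
0.062 [[236.0, 179.0], [247.0, 179.0], [244.0, 74.0], [233.0, 74.0]]
0.032 [[238.0, 172.0], [248.0, 172.0], [246.0, 76.0], [235.0, 76.0]]
80 [(89, 146), (84, 139), (82, 136), (81, 135), (84, 138), (89, 145), (90, 145), (84, 136), (77, 128), (88, 97), (131, 133), (152, 154), (152, 154), (152, 155), (154, 156), (141, 144), (82, 113), (85, 140), (83, 137), (87, 141), (94, 151), (92, 150), (90, 146), (85, 140), (84, 137), (82, 135), (83, 137), (89, 147), (89, 144), (83, 137), (76, 129), (86, 139), (89, 144), (90, 147), (89, 147)]
100 [(89, 146), (85, 139), (82, 136), (79, 132), (82, 136), (86, 142), (87, 142), (80, 134), (48, 83), (81, 85), (130, 134), (151, 153), (151, 154), (152, 154), (152, 154), (143, 146), (83, 124), (86, 139), (88, 143), (86, 145), (92, 149), (92, 149), (86, 143), (86, 139), (82, 134), (80, 132), (83, 136), (88, 144), (87, 142), (81, 134), (79, 130), (86, 141), (88, 145), (89, 145), (89, 145)]
120 [(89, 143), (85, 140), (83, 134), (78, 129), (81, 132), (84, 140), (55, 94), (52, 90), (53, 91), (80, 83), (131, 133), (149, 152), (151, 153), (152, 154), (151, 153), (14
[... 1534 characters left out ...]
 156), (152, 156), (151, 154), (151, 154), (150, 153), (150, 153), (151, 153), (151, 153), (149, 152), (148, 152), (148, 151), (147, 150), (147, 150), (145, 148), (144, 147), (144, 145), (143, 146), (143, 146), (144, 146), (143, 145), (142, 145), (79, 96), (99, 114), (103, 106), (104, 107), (103, 105)]
248 [(105, 108), (101, 104), (102, 111), (85, 141), (84, 140), (84, 140), (84, 138), (85, 139), (85, 139), (83, 137), (83, 137), (82, 136), (81, 135), (82, 136), (80, 134), (80, 133), (81, 133), (82, 134), (81, 133), (86, 141), (86, 141), (87, 142), (84, 141), (87, 141), (84, 140), (86, 140), (87, 140), (86, 140), (84, 139), (86, 140), (84, 139), (100, 114), (105, 107), (104, 105), (104, 106)]
```

The mask profile confirms the holder top at (0.463, 0.2745) with yaw of about -1.8°. I'll move in and grasp it.

>>> jog_arm:
  deltas: "-0.41 1 0 0 0 -0.16;-0.4 1 0 0 0 0;0 0.05 -1 0 0 0;0 0 -1 0 0 0;0 0 -1 0 0 0;0 0 -1 0 0 0;0 0 -1 0 0 0;0 0 -1 0 0 0;0 0 -1 0 0 0;0 0 -0.6 0 0 0;0 0 -0.45 0 0 0;0 0 0 0 0 0;0 0 0 0 0 0"

```text
time: 21.22
eef_pos: [0.4637, 0.2748, 0.0549]
tcp_rot: [0.718, 0.696, 0.001, 0.0]
contact_force: [0.0, -0.3, -0.5]
opening: 0.348
finger_force: 0.0
```

>>> jog_arm:
  deltas: "0 0 0 0 0 0;0 0 0 0 0 0;0 0 0 0 0 0;0 0 0 0 0 0;0 0 0 0 0 0"
  gripper: 0
  squeeze: 60

```text
time: 21.85
eef_pos: [0.4631, 0.2746, 0.0541]
tcp_rot: [0.718, 0.696, -0.0, -0.0]
contact_force: [0.9, 0.5, -0.4]
opening: 0.001
finger_force: 0.0
```

```bash
python3 snap.py g wrist scene side
python3 - <<'E'
from m import *
F=pickle.load(open('g.pkl','rb'));W,Sc,Sd=F['wrist'],F['scene'],F['side']
p=get_state()['eef_pos']
for n in F:
  print(n,'tcp',proj(F[n],p).round(1).tolist(),'tip',proj(F[n],p-[0,0,.019]).round(1).tolist(),'z.062',proj(F[n],[*p[:2],.062]).round(1).tolist())
A=pickle.load(open('a.pkl','rb'))['wrist']
q=np.array([.519,-.1509,.2227]);X=np.array([1,.05,0])*.017
for dz in(-.019,0,.02,.04): print(dz,(proj(A,[q+X+[0,0,dz],q-X+[0,0,dz]])*1.5625).round().tolist())
u=proj(Sc,[.48,.27,.06])[0].astype(int);v=proj(Sd,[.48,.27,.06])[0].astype(int)
cr=lambda n,u:cv2.resize(F[n]['color'][u[1]-38:u[1]+37,u[0]-50:u[0]+50],(400,300),interpolation=cv2.INTER_CUBIC)
print(u,v)
m=np.vstack([np.hstack([cr('scene',u),cr('side',v)]),np.hstack([cv2.resize(W['color'],(400,300),interpolation=cv2.INTER_AREA),cv2.imread('pics/f1.png')[0:300,400:800]])])
cv2.imwrite('pics/g1.png',cv2.convertScaleAbs(m,alpha=1.3))
E
```

```text
[0.4631 0.2746 0.054 ] yaw of y -1.83 z [-0. -0. -1.] F [-0.9  0.1  0.5] 0.0035310596406455475 0.0 [ 0.35  0.19  2.03 -0.    0.92  0.38] 22.0
wrist tcp [[258.5, 241.1]] tip [[258.5, 226.5]] z.062 [[258.5, 248.2]]
scene tcp [[324.2, 228.4]] tip [[323.6, 231.4]] z.062 [[324.4, 227.2]]
side tcp [[241.1, 272.5]] tip [[241.1, 277.9]] z.062 [[241.1, 270.3]]
-0.019 [[455.0, 355.0], [353.0, 355.0]]
0 [[460.0, 377.0], [348.0, 377.0]]
0.02 [[468.0, 408.0], [340.0, 408.0]]
0.04 [[478.0, 448.0], [330.0, 448.0]]
[321 230] [234 267]
```

View pics/g1.png

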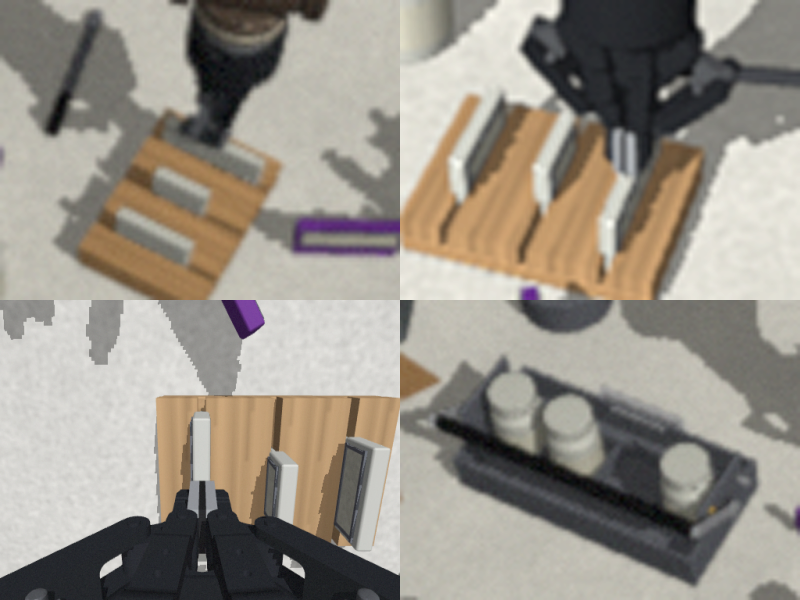

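The montage shows the shut fingertips just above the holder's top edge (side tile 625,175), so the tips sit about 28 mm higher than the stated TCP implies. That also explains the first miss on the bar. The handle is still seated at the back (lower right tile). I'll reopen, go 28 mm lower and grasp.

>>> jog_arm:
  deltas: "0 0 0 0 0 0;0 0 0 0 0 0;0 0 0 0 0 0;0 0 0 0 0 0;0 0 -0.4 0 0 0;0 0 -0.4 0 0 0;0 0 -0.3 0 0 0;0 0 -0.3 0 0 0;0 0 0 0 0 0"
  gripper: 0.38

```text
time: 23.12
eef_pos: [0.4626, 0.2744, 0.0253]
tcp_rot: [0.718, 0.696, -0.001, -0.0]
contact_force: [0.5, -0.0, 0.5]
opening: 0.378
finger_force: 0.0
```

>>> jog_arm:
  deltas: "0 0 0 0 0 0;0 0 0 0 0 0;0 0 0 0 0 0;0 0 0 0 0 0;0 0 0 0 0 0"
  gripper: 0

```text
time: 23.75
eef_pos: [0.4634, 0.2747, 0.0264]
tcp_rot: [0.718, 0.696, 0.0, 0.0]
contact_force: [0.1, -0.2, 1.6]
opening: 0.112
finger_force: 59.9
```

>>> jog_arm:
  deltas: "0 0 0.3 0 0 0;0 0 0.6 0 0 0;0 0 1 0 0 0;0 0 1 0 0 0;0 0 1 0 0 0;0 0 1 0 0 0;0 0 1 0 0 0;0 0 1 0 0 0;0.08 -1 0 0 0 0.03;0.08 -1 0 0 0 0.03;0.08 -1 0 0 0 0.03;0.08 -1 0 0 0 0.03;0.08 -1 0 0 0 0.03;0.08 -1 0 0 0 0.03;0.08 -1 0 0 0 0.03;0.08 -1 0 0 0 0.03;0.08 -1 0 0 0 0.03;0.08 -1 0 0 0 0.03;0.08 -1 0 0 0 0.03;0.08 -1 0 0 0 0.03"

```text
time: 26.25
eef_pos: [0.4824, 0.034, 0.165]
tcp_rot: [0.706, 0.709, 0.0, 0.0]
contact_force: [-0.2, 0.0, 0.1]
opening: 0.106
finger_force: 59.7
```

>>> jog_arm:
  deltas: "0.08 -1 0 0 0 0.03;0.08 -1 0 0 0 0.03;0.08 -1 0 0 0 0.03;0.08 -1 0 0 0 0.03;0.08 -1 0 0 0 0.03;0.08 -1 0 0 0 0.03;0.08 -1 0 0 0 0.03;0.08 -1 0 0 0 0.03;0.08 -1 0 0 0 0.03;0.08 -1 0 0 0 0.03;0.08 -1 0 0 0 0.03;0.08 -1 0 0 0 0.03;0.08 -1 0 0 0 0.03;0.08 -1 0 0 0 0.03;0.08 -1 0 0 0 0.03;0.08 -0.8 0 0 0 0.03;0 0 0 0 0 0;0 0 0 0 0 0"

```text
time: 28.5
eef_pos: [0.5078, -0.281, 0.1639]
tcp_rot: [0.688, 0.725, 0.0, -0.0]
contact_force: [0.3, 0.6, -0.2]
opening: 0.101
finger_force: 59.7
```

```bash
python3 snap.py i wrist
cat > rect.py <<'E'
from m import *
o=np.array([.586,-.181]);ps=np.radians(2.9);X=np.array([np.cos(ps),np.sin(ps)]);Y=np.array([-X[1],X[0]])
def samp(c,xs,ys,z):
    P=[[*(o+X*x+Y*y),z] for y in ys for x in xs]
    q=proj(c,P).astype(np.float32).reshape(len(ys),len(xs),2)
    return cv2.remap(cv2.cvtColor(c['color'],cv2.COLOR_BGR2GRAY),q[...,0],q[...,1],cv2.INTER_LINEAR)
E
python3 - <<'E'
from rect import *
W=pickle.load(open('i.pkl','rb'))['wrist']
print('lip px',proj(W,[[*(o+X*-.077+Y*y),.052] for y in(-.05,0,.05)]).round().tolist())
xs=np.arange(-.100,-.050,.001)
for y in(-.04,-.02,0,.02,.04,.06,.08):
  print(y,samp(W,xs,[y],.052)[0].tolist())
ys=np.arange(-.07,.07,.001)
print('along y lip');
for x in(-.080,-.078,-.076): print(x,samp(W,[x],ys,.052)[:,0].tolist())
E
```

```text
[ 0.5078 -0.2808  0.164 ] yaw of y 3.01 z [-0.     0.001 -1.   ] F [0.4 0.3 0.1] 0.10327311073408353 59.69220042228699 [-0.68  0.14  1.87  0.    1.14 -0.73] 28.55
lip px [[267.0, 124.0], [267.0, 53.0], [268.0, -26.0]]
-0.04 [180, 178, 178, 178, 178, 151, 123, 126, 128, 129, 127, 124, 123, 124, 125, 124, 124, 123, 125, 128, 138, 144, 145, 145, 147, 163, 175, 180, 140, 127, 118, 103, 48, 76, 100, 106, 90, 101, 104, 103, 104, 103, 103, 104, 105, 104, 103, 104, 102, 68]
-0.02 [185, 185, 185, 185, 185, 184, 140, 130, 130, 126, 125, 124, 125, 124, 124, 121, 123, 125, 127, 124, 131, 143, 144, 147, 147, 159, 156, 127, 124, 93, 103, 121, 110, 81, 96, 105, 103, 124, 115, 105, 104, 105, 104, 105, 105, 104, 105, 104, 104, 69]
0 [186, 186, 182, 181, 179, 180, 179, 177, 177, 175, 124, 123, 125, 127, 130, 129, 129, 129, 128, 125, 127, 140, 145, 146, 147, 159, 153, 129, 129, 95, 101, 120, 92, 73, 96, 107, 95, 136, 118, 106, 106, 80, 70, 70, 70, 72, 70, 70, 69, 69]
0.02 [187, 191, 192, 191, 187, 184, 184, 185, 186, 187, 188, 189, 189, 187, 185, 184, 183, 126, 127, 126, 129, 141, 143, 144, 149, 159, 1
[... 1805 characters left out ...]
0, 0, 0, 0, 0, 0, 0, 0, 0, 0, 0, 0, 0, 0, 0, 0, 0, 0, 0, 0, 0]
-0.076 [131, 125, 125, 127, 128, 128, 128, 128, 129, 126, 124, 126, 127, 127, 125, 123, 123, 124, 129, 166, 169, 170, 165, 152, 149, 148, 148, 147, 148, 148, 147, 148, 148, 148, 147, 148, 147, 147, 147, 147, 147, 147, 147, 148, 148, 148, 148, 148, 147, 148, 147, 147, 146, 147, 147, 147, 147, 147, 148, 148, 147, 148, 147, 147, 148, 148, 148, 148, 146, 148, 147, 148, 147, 147, 149, 149, 146, 147, 148, 148, 148, 149, 149, 147, 147, 148, 147, 147, 147, 147, 149, 147, 147, 147, 146, 147, 147, 147, 147, 146, 148, 147, 146, 147, 137, 0, 0, 0, 0, 0, 0, 0, 0, 0, 0, 0, 0, 0, 0, 0, 0, 0, 0, 0, 0, 0, 0, 0, 0, 0, 0, 0, 0, 0, 0, 0, 0, 0, 0, 0]
```

Run:
```python
from rect import *
W=pickle.load(open('i.pkl','rb'))['wrist']
import rect
rect.o=np.array([.5078,-.2808]);a=np.radians(2.95);rect.X=np.array([np.cos(a),np.sin(a)]);rect.Y=np.array([-rect.X[1],rect.X[0]])
ez=.164
print(proj(W,[.5078,-.2808,ez+.036]), proj(W,[*(rect.o+rect.Y*.045),ez+.036]))
xs=np.arange(-.012,.0125,.001)
for z in(.036,):
  for y in(.02,.025,.03,.035,.04): print(z,y,samp(W,xs,[y],ez+z)[0].tolist())
  print('y',samp(W,[0],np.arange(.03,.06,.001),ez+z)[:,0].tolist())
o2,d=ray(W,(256,192));print(o2)
```

```text
[[258.80028446 279.6628229 ]] [[258.8678685  159.50481596]]
0.036 0.02 [185, 182, 179, 179, 181, 179, 70, 87, 162, 176, 177, 177, 178, 178, 179, 178, 172, 129, 72, 94, 91, 87, 86, 86, 87]
0.036 0.025 [182, 181, 179, 176, 179, 184, 114, 93, 164, 177, 177, 176, 178, 178, 178, 179, 170, 123, 46, 92, 91, 92, 87, 57, 57]
0.036 0.03 [174, 176, 181, 179, 175, 179, 79, 92, 164, 177, 177, 177, 178, 179, 178, 179, 171, 128, 46, 90, 102, 103, 102, 67, 66]
0.036 0.035 [185, 184, 181, 183, 181, 181, 102, 89, 164, 178, 177, 177, 178, 179, 178, 179, 171, 126, 45, 87, 100, 102, 103, 101, 102]
0.036 0.04 [189, 188, 188, 190, 179, 181, 65, 84, 165, 178, 177, 177, 178, 179, 178, 179, 171, 123, 44, 90, 98, 102, 102, 102, 102]
y [178, 178, 178, 178, 178, 178, 179, 178, 178, 179, 178, 179, 179, 188, 161, 156, 155, 154, 154, 132, 128, 128, 126, 128, 127, 131, 129, 127, 128, 129]
[ 0.50430959 -0.21580613  0.3146435 ]
```

Measured lip target: TCP (0.5154, -0.1826), yaw 3.0°, home at TCP z ≈ 0.050.

>>> jog_arm:
  deltas: "0.08 0.98 0 0 0 0;0.08 0.98 0 0 0 0;0.08 0.98 0 0 0 0;0.08 0.98 0 0 0 0;0.06 0.99 0 0 0 0;0 0 -1 0 0 0;0 0 -1 0 0 0;0 0 -1 0 0 0;0 0 -0.8 0 0 0;0 0 -0.6 0 0 0;0 0 -0.2 0 0 0;0 0 0 0 0 0;0 0 0 0 0 0"

```text
time: 30.18
eef_pos: [0.516, -0.1835, 0.0729]
tcp_rot: [0.689, 0.725, 0.0, 0.001]
contact_force: [-0.6, 1.0, -0.1]
opening: 0.102
finger_force: 59.7
```

```bash
python3 snap.py j wrist scene
```

```text
[ 0.516  -0.1835  0.0729] yaw of y 2.97 z [ 0.001 -0.001 -1.   ] F [ 0.3 -0.1 -0.1] 0.10954961555289637 59.68538761138916 [-0.53  0.18  2.   -0.    0.96 -0.58] 30.275
```

Now I'll insert slowly and watch the force.

>>> jog_arm:
  deltas: "0 0 -0.2 0 0 0;0 0 -0.2 0 0 0;0 0 -0.1 0 0 0;0 0 0 0 0 0"

```text
time: 30.78
eef_pos: [0.5153, -0.1831, 0.0617]
tcp_rot: [0.689, 0.725, -0.0, -0.0]
contact_force: [-0.1, -0.6, -0.4]
opening: 0.103
finger_force: 59.7
```

>>> jog_arm:
  deltas: "0 0 -0.1 0 0 0;0 0 -0.1 0 0 0;0 0 0 0 0 0"

```text
time: 31.15
eef_pos: [0.5165, -0.1834, 0.0606]
tcp_rot: [0.688, 0.725, 0.0, 0.0]
contact_force: [-3.0, 2.5, 11.1]
opening: 0.105
finger_force: 61.2
```

>>> jog_arm:
  deltas: "-0.05 0 0 0 0 0;0 0 0 0 0 0;0 0 0 0 0 0"

```text
time: 31.52
eef_pos: [0.5157, -0.1834, 0.0605]
tcp_rot: [0.689, 0.725, 0.0, 0.001]
contact_force: [-2.1, 2.0, 8.7]
opening: 0.1
finger_force: 61.0
```

>>> jog_arm:
  deltas: "0 0 -0.1 0 0 0;0 0 0 0 0 0;0 0 0 0 0 0"

```text
time: 31.9
eef_pos: [0.5165, -0.1835, 0.0603]
tcp_rot: [0.689, 0.725, 0.001, 0.001]
contact_force: [-3.4, 4.0, 16.6]
opening: 0.104
finger_force: 62.1
```

Run:
```python
from h import *
s=get_state();print(s['contact_force'].round(2),s['wrist_torque'].round(3))
from rect import *
J=pickle.load(open('j.pkl','rb'));W=J['wrist'];S2=J['scene'];I=pickle.load(open('i.pkl','rb'))['wrist']
# lip +y end & y extents from j wrist at z=.052 ; and from i near end cheek
ys=np.arange(.03,.075,.001)
for x in(-.078,-.076,-.0745): print(x,samp(W,[x],ys,.052)[:,0].tolist())
ys=np.arange(-.062,-.035,.001)
for x in(-.0745,-.073,-.072,-.071,-.070,-.069,-.068,-.067): print(x,samp(I,[x],ys,.045)[:,0].tolist())
```

```text
[-3.41  4.01 16.55] [0.749 0.69  0.026]
-0.078 [73, 71, 57, 91, 95, 94, 104, 147, 150, 149, 150, 150, 149, 151, 151, 150, 151, 151, 151, 150, 151, 150, 150, 150, 135, 133, 134, 137, 140, 138, 137, 135, 133, 131, 131, 132, 132, 133, 133, 136, 136, 136, 132, 134, 133]
-0.076 [169, 169, 169, 180, 167, 143, 140, 134, 136, 139, 153, 154, 154, 154, 154, 154, 154, 154, 154, 154, 162, 162, 162, 163, 150, 138, 135, 137, 138, 137, 137, 133, 130, 130, 129, 130, 129, 127, 128, 134, 134, 132, 131, 131, 135]
-0.0745 [184, 184, 184, 192, 187, 161, 160, 159, 159, 157, 156, 165, 167, 166, 166, 165, 165, 166, 135, 137, 172, 174, 174, 174, 153, 145, 133, 134, 137, 138, 135, 133, 132, 130, 129, 131, 130, 128, 127, 129, 130, 130, 132, 132, 134]
-0.0745 [127, 126, 125, 126, 128, 127, 125, 123, 123, 125, 152, 166, 168, 167, 164, 167, 169, 170, 170, 169, 170, 170, 170, 170, 171, 170, 170]
-0.073 [126, 124, 124, 127, 128, 125, 125, 124, 124, 124, 152, 169, 169, 169, 156, 105, 117, 117, 117, 117, 147, 179, 181, 180, 131, 127, 129]
-0.072 [125, 123, 126, 126, 127, 126, 124, 123, 124, 125, 155, 170, 171, 171, 155, 104, 118, 118, 119, 119, 121, 162, 162, 132, 126, 126, 127]
-0.071 [126, 126, 127, 127, 126, 124, 124, 123, 124, 124, 154, 171, 171, 172, 156, 104, 117, 119, 118, 119, 121, 126, 127, 127, 125, 126, 125]
-0.07 [94, 94, 92, 95, 101, 99, 98, 97, 95, 97, 144, 171, 171, 171, 155, 103, 117, 118, 119, 118, 117, 118, 119, 119, 119, 118, 121]
-0.069 [49, 49, 49, 49, 49, 47, 46, 45, 46, 47, 125, 171, 171, 170, 154, 102, 110, 109, 111, 110, 111, 112, 112, 111, 112, 110, 111]
-0.068 [45, 46, 47, 45, 45, 47, 45, 46, 44, 49, 124, 166, 166, 167, 147, 73, 64, 64, 65, 63, 67, 70, 67, 65, 66, 65, 63]
-0.067 [61, 63, 65, 63, 64, 67, 65, 66, 66, 72, 100, 109, 107, 105, 96, 71, 68, 68, 69, 68, 68, 66, 62, 60, 60, 59, 57]
```

Contact is centred and pushes the tool forward (−x), so the tongue is landing on the leaf. I'll back up, shift about 2 mm toward the lip and retry.

>>> jog_arm:
  deltas: "0 0 0.3 0 0 0;-0.1 0 0 0 0 0;0 0 0 0 0 0;0 0 -0.15 0 0 0;0 0 -0.15 0 0 0;0 0 0 0 0 0"

```text
time: 32.65
eef_pos: [0.5136, -0.1836, 0.0621]
tcp_rot: [0.688, 0.725, -0.0, -0.001]
contact_force: [-10.3, 6.4, 32.3]
opening: 0.104
finger_force: 64.4
```

>>> jog_arm:
  deltas: "0 0 -0.1 0 0 0;0 0 0 0 0 0;0 0 0 0 0 0"

```text
time: 33.02
eef_pos: [0.5138, -0.1837, 0.062]
tcp_rot: [0.688, 0.726, -0.001, -0.001]
contact_force: [-14.4, 8.0, 40.3]
opening: 0.104
finger_force: 65.8
```

Contact came higher up, so the tongue is on the lip's flare. I'll back off and shift +x instead.

>>> jog_arm:
  deltas: "0 0 0.6 0 0 0;0.2 0 0.2 0 0 0;0 0 0 0 0 0;0 0 -0.2 0 0 0;0 0 -0.2 0 0 0;0 0 -0.1 0 0 0;0 0 0 0 0 0"

```text
time: 33.9
eef_pos: [0.5163, -0.1829, 0.0608]
tcp_rot: [0.688, 0.725, -0.0, -0.001]
contact_force: [-2.7, 2.9, 7.4]
opening: 0.103
finger_force: 60.7
```

>>> jog_arm:
  deltas: "0 0 -0.1 0 0 0;0 0 -0.1 0 0 0;0 0 0 0 0 0"

```text
time: 34.28
eef_pos: [0.517, -0.183, 0.0604]
tcp_rot: [0.689, 0.725, -0.0, -0.001]
contact_force: [-8.8, 5.5, 24.0]
opening: 0.109
finger_force: 63.3
```

```bash
python3 snap.py k wrist scene side
python3 - <<'E'
from m import *
s=get_state();print(s['contact_force'].round(2),s['wrist_torque'].round(3))
K3=pickle.load(open('k.pkl','rb'));W=K3['wrist'];e=s['eef_pos'];a=np.radians(2.9);X=np.array([np.cos(a),np.sin(a),0]);Y=np.array([-X[1],X[0],0]);Z=np.array([0,0,1.])
for y,z in((.044,.036),(.044,.006),(.042,.004),(.042,-.012),(.052,-.01),(.056,-.01)): print(y,z,proj(W,e+Y*y+Z*z).round(1).tolist(),'dx1mm',(proj(W,e+Y*y+Z*z+X*.001)-proj(W,e+Y*y+Z*z)).round(2).tolist())
g=cv2.cvtColor(W['color'],cv2.COLOR_BGR2GRAY)
q=proj(W,e+Y*.044+Z*.006)[0].astype(int)
for r in range(q[1]-50,q[1]+30,2): print(r,' '.join('%3d'%v for v in g[r,q[0]-26:q[0]+28]))
E
```

```text
[ 0.5171 -0.183   0.0604] yaw of y 2.96 z [-0.002  0.002 -1.   ] F [-8.2  5.5 23.6] 0.1045823136653676 63.30860674381256 [-0.53  0.21  2.    0.    0.94 -0.58] 34.425
[-8.2   5.53 23.63] [ 1.042  1.681 -0.144]
0.044 0.036 [[258.8, 162.9]] dx1mm [[2.96, 0.0]]
0.044 0.006 [[258.8, 149.9]] dx1mm [[2.37, 0.0]]
0.042 0.004 [[258.8, 153.9]] dx1mm [[2.33, 0.0]]
0.042 -0.012 [[258.9, 148.6]] dx1mm [[2.11, 0.0]]
0.052 -0.01 [[258.9, 127.6]] dx1mm [[2.17, 0.0]]
0.056 -0.01 [[258.9, 118.7]] dx1mm [[2.19, 0.0]]
99 194 193 193 193 192 135 135 136 134 133 131 130 130 130 130 130 130 132 131 131 131 132 132 133 135 136 136 137 138 137 136  49  72  90  97 105 111 114 110 105  70  72  73  74  75  73  72  73  75  72  74  72  74  72
101 193 190 191 191 192 135 136 135 134 133 132 133 131 130 131 131 132 132 132 131 131 132 132 135 134 135 135 135 136 137 137  51  74  88  98 106 110 114 107 100  70  74  73  74  75  74  74  72  72  73  72  72  72  74
103 191 189 189 189 133 131 135 132 132 132 132 131 132 130 130 131 131 130 132 132 133 134 135 135 134 135 134 134 134 135 138  49  75  89  98 106 110 113 1
[... 7502 characters left out ...]
 136 116 109 109 107 107 108 107 110 107
173 134 132 133 133 132 150 150 150 153  70  70  70  71 125 155 166 178 185 186 185 185 185 184 184 185 186 185 185 185 187 185 186 186 185 185 186 186 186 182 178 176 135 146 141 130 110 106 108 107 109 108 109 108 107
175 135 133 133 136 137 151 149 150 152  72  68  70  72 124 154 167 177 186 186 185 185 185 184 184 185 185 184 186 185 185 186 186 186 186 186 187 186 187 181 178 176 133 144 140 129 111 106 108 106 107 109 110 108 107
177 135 134 135 136 136 150 149 151 151  72  69  70  72 123 154 165 178 187 185 184 185 184 184 185 184 186 186 186 185 186 186 186 185 185 185 185 186 186 182 179 175 132 145 138 129 110 108 108 107 106 109 108 107 107
```

The rectified wrist rows show the channel at columns 250–262 (centre 256) and the tongue end about 1.5 mm too far +x, so it is riding on the leaf. The window lies between my two tries, at TCP x ≈ 0.5146.

>>> jog_arm:
  deltas: "0 0 0.5 0 0 0;-0.12 0 0 0 0 0;0 0 0 0 0 0;0 0 -0.15 0 0 0;0 0 -0.15 0 0 0;0 0 -0.1 0 0 0;0 0 0 0 0 0"

```text
time: 35.3
eef_pos: [0.5147, -0.1838, 0.0592]
tcp_rot: [0.688, 0.725, -0.0, 0.001]
contact_force: [-1.3, -0.7, 4.9]
opening: 0.105
finger_force: 60.5
```

>>> jog_arm:
  deltas: "0 0 -0.1 0 0 0;0 0 0 0 0 0"

```text
time: 35.55
eef_pos: [0.5145, -0.1837, 0.0562]
tcp_rot: [0.689, 0.725, 0.0, 0.001]
contact_force: [-0.1, -0.5, 2.4]
opening: 0.102
finger_force: 60.2
```

>>> jog_arm:
  deltas: "0 0 -0.1 0 0 0;0 0 0 0 0 0"

```text
time: 35.8
eef_pos: [0.5145, -0.1835, 0.054]
tcp_rot: [0.689, 0.725, 0.0, 0.001]
contact_force: [0.0, -1.8, 2.0]
opening: 0.104
finger_force: 60.1
```

It's in, past the leaf with only a few newtons. Now I'll press down onto the pad.

>>> jog_arm:
  deltas: "0 0 -0.1 0 0 0;0 0 -0.1 0 0 0;0 0 0 0 0 0"

```text
time: 36.17
eef_pos: [0.5144, -0.1833, 0.0501]
tcp_rot: [0.689, 0.725, 0.0, 0.0]
contact_force: [1.1, -2.1, 2.2]
opening: 0.106
finger_force: 60.1
```

>>> jog_arm:
  deltas: "0 0 -0.1 0 0 0;0 0 0 0 0 0;0 0 0 0 0 0"

```text
time: 36.55
eef_pos: [0.5145, -0.1833, 0.0488]
tcp_rot: [0.689, 0.725, 0.0, 0.0]
contact_force: [1.0, -0.5, 5.8]
opening: 0.104
finger_force: 60.8
```

>>> jog_arm:
  deltas: "0 0 -0.1 0 0 0;0 0 -0.05 0 0 0;0 0 0 0 0 0;0 0 0 0 0 0"

```text
time: 37.05
eef_pos: [0.5146, -0.1833, 0.0474]
tcp_rot: [0.688, 0.725, -0.0, -0.0]
contact_force: [-3.3, 1.4, 14.1]
opening: 0.106
finger_force: 62.0
```

>>> jog_arm:
  deltas: "0 0 0 0 0 0;0 0 0 0 0 0;0 0 0 0 0 0;0 0 0 0 0 0"

```text
time: 37.55
eef_pos: [0.5146, -0.1833, 0.0474]
tcp_rot: [0.688, 0.725, -0.0, -0.0]
contact_force: [-4.4, 0.3, 14.2]
opening: 0.103
finger_force: 62.0
```

```bash
python3 snap.py l scene side
python3 - <<'E'
from m import *
a=pickle.load(open('f.pkl','rb'));b=pickle.load(open('l.pkl','rb'))
# bar unchanged between f and l? compare a patch around the seated bar's +y half
for n in('scene','side'):
    P=[[.652-.05*(y), -.178+y,.109] for y in(.08,.11,.14)]
    for u in proj(a[n],P).astype(int): print(n,a[n]['color'][u[1],u[0]-3:u[0]+4].mean(1).round(),b[n]['color'][u[1],u[0]-3:u[0]+4].mean(1).round())
s=get_state();print(s['eef_pos'],s['contact_force'])
E
```

```text
[ 0.5146 -0.1833  0.0474] yaw of y 3.0 z [-0.  0. -1.] F [-3.6  0.7 14.5] 0.1028792607764755 62.00930714607239 [-0.53  0.22  2.01 -0.    0.91 -0.58] 37.65
scene [ 6. 12. 12. 16. 16. 10. 15.] [17.  8. 15.  5. 16. 13. 25.]
scene [15. 18. 14.  5. 19. 27. 39.] [12. 13. 14. 13. 10. 31. 44.]
scene [15. 16. 18. 19. 34. 39. 49.] [14. 13. 17. 19. 34. 44. 51.]
side [58. 14. 11.  8. 22. 88. 96.] [ 57.  12.  10.   5.  28. 106. 159.]
side [50. 60. 66. 67. 67. 67. 68.] [ 78.  20.  11.   9.  18.  79. 144.]
side [51. 27. 30. 32. 32. 28. 41.] [ 71.  52.  39.  19.  15.  79. 144.]
[ 0.51455981 -0.18328732  0.04737432] [-3.55473736  0.68099255 14.49136723]
```

The bar is still in its detent, and the holder is held steady on the pad at about 14 N.

```bash
python3 -c "
from plant import ctrl
print(ctrl.sign_off())"
```

```text
the job is handed in; nothing more can be done
None
```

I handed the job in with the handle in its rear detent and the wide holder pushed home behind the lip, still gripped and pressed down at about 14 N; the sign-off returned no verdict.

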